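# Make up two clay-extruder kits

### The arm

A 6-joint arm with a two-finger parallel gripper is mounted at the origin on the work surface. World frame = base frame: x ahead of the robot, y to its left, z up, the work surface at z = 0. Lengths are in m, angles in rad, forces in N, time in s.
With the tool pointing down it reaches from about 0.325 to 0.775 m from the base axis. Payload 9.3 kg.
Tool frame: the origin (TCP) lies at the very end of the fingers, on their centre line; the grasp point (between the pads) lies bot.grip_depth behind it (bot.grip_depth is the distance from the TCP to the grasp point, in m); z points along the fingers, y is the direction in which the jaws open and shut (so a half turn about z gives the same grasp; the last joint's range is limited). The gripper opens to 85 mm and grips with 20 to 120 N. Pads are 22 mm wide; open, the fingers measure 114 mm over their backs; the gripper's body (76 mm by 85 mm) begins 54 mm behind the grasp point. The pads swing forward as they close: fully open they stand 13 mm farther back than shut.
Start: joints at [-1.382, 0.259, 0.021, 1.334, 0, 1.418], TCP at [0.184, -0.518, 0.231] pointing down, gripper open.
Joint ranges: [-3.04, 3.04], [-0.91, 1.82], [-1.04, 1.36], [-1.92, 1.95], [-1.52, 1.45], [-3.14, 3.14]. Speed limits (rad/s): [2.22, 2.22, 2.79, 3.14, 3.14, 3.14].

### API

Orientations are given as a rotation vector (axis times angle).
In Python, from station import bot gives the robot as it stands. Calls block until the motion is done:
- bot.reach(position, orientation): joint-space move of the TCP to a pose.
- bot.movel(position, max_speed=0.15, frame=None): straight line of the TCP; frame=None keeps the orientation; max_speed is the mean speed in m/s.
- bot.move_j(angles): joint-space move.
- bot.let_go() and bot.grab(): open the fingers fully, or close them until they stop; the grip force is fixed at half the most.
- bot.sleep(seconds).
- bot.ik(position, orientation): joint angles nearest the present ones, or None.
- bot.read_camera(name): name is "scene" or "top" or "wrist"; returns a dict with "frame" (384x512x3 uint8, red, green, blue), "K" (3x3 intrinsics, pixels), "R" (3x3) and "t" (3): a world point X has camera coordinates R X + t; the wrist camera has in their place "T_tool_cam" (4x4, takes a point from camera to tool coordinates, whose origin is the TCP and whose axes are the flange's). Camera axes: x right, y down, z forward; pixel columns grow to the right and rows downward; lengths in m; the calibration is good to about 2 mm. A picture is of the moment at which its call begins: read the wrist's pose just before it. There is no depth.
A pose or a line that the arm cannot do raises bot.MotionError and nothing moves.
- bot.sign_off(): hands the job in, once; it reports no verdict.
Trained networks look in the newest picture that a camera, given by its name, has taken for a name from the list of things; names that differ only in an ending like _2 or _b are one class to them, and where a whole thing is asked for, a point or a joint stands for the part that bears it (a point fixed in the world has none). Each returns a list of dicts, best first, with "score" (0 to 1); they miss things now and then, are a little off and sometimes report something else, mostly with a low value. They report only what shows in the picture. A call takes as long as a camera call. They do not tell look-alikes from the thing itself.
- bot.spot_in(target, camera): "rect" ([centre column, centre row, width, height] as shares, 0 to 1, of the picture: columns of its width, rows of its height, round what is visible of it).
- bot.trace(target, camera): "pixels" (384x512 bool, what is visible of it) and "rect" ([centre column, centre row, width, height] as shares, 0 to 1, of the picture: columns of its width, rows of its height, round what is visible of it).
Readings, each from a call of its own:
- bot.get_clock(): time.
- bot.get_q(): joint angles.
- bot.get_qd(): joint speeds.
- bot.get_joint_efforts(): joint torques, N m.
- bot.get_eef_pos(): TCP position.
- bot.get_tcp_rot(): TCP orientation.
- bot.get_contact_force(): force on the tool from outside, world axes, zero at the start.
- bot.get_wrist_torque(): the same for the moment, N m.
- bot.get_gripper_width(): finger opening in m.
Only numpy, scipy, OpenCV 4.12 (cv2) and the standard library are available. Lean on these libraries where they do the work, as an engineer would, in place of code of your own. Each camera call takes 0.05 s, during which the arm holds its last target. There are 200 camera calls.

### The job

Make up the two extruder kits, leaving the two unfired clay pots (beaker and bowl) standing where they are. In the oblong wooden tray: lift the die plate straight up off its locating pins, keeping it level all the way, lay it flat in the tray with its grip upright, and then set the big collar flat on the plate, round the grip. In the round steel pan: stand the small collar and the tapered core upright on the floor, side by side.

Things in the scene. Friction and masses are not known exactly. Their poses are not given: they have to be found in the camera images.
- die_grip (a point): Die plate: aluminium plate 70 x 100 x 8 mm (its x by y) with two dark slots and, in the middle, an upright round steel grip 20 mm in diameter whose top is 62 mm above the plate's underside. It starts on the stand, threaded on two pins through 11 mm holes at y = +-38 mm. This point is on the grip's axis, 40 mm above the plate's underside; z is up along the grip, y along the plate's long side. 0.25 kg.
- big_collar_mid (a point): Big collar: aluminium ring standing on end, outside 64 mm, bore 44 mm, height 44 mm. This point is on its axis half-way up (22 mm); z along the axis. About 0.2 kg.
- small_collar_mid (a point): Small collar: aluminium ring standing on end, outside 44 mm, bore 28 mm, height 44 mm. This point is on its axis half-way up (22 mm); z along the axis. About 0.1 kg.
- core_mid (a point): Tapered core: solid aluminium, round, 36 mm in diameter for the lowest 42 mm, then tapering to 14 mm at its top, 70 mm high in all. This point is on its axis, 22 mm above its underside (half-way up the straight part); z up to the narrow end. About 0.15 kg.
- tray: Oblong open plywood tray, fixed to the table, 120 x 170 mm outside (its x by y), 16 mm high; walls and floor 5 mm thick, so inside 110 x 160 mm and 11 mm deep. Origin: centre of its underside, on the table; z up, y along the long side.
- pan: Round shallow steel pan, fixed to the table, outside diameter 170 mm, 16 mm high, wall 4 mm, floor 5 mm thick. Origin: centre of its underside, on the table; z up.
- stand: Die stand: dark wooden block, fixed to the table, 90 x 130 x 15 mm (its x by y by height) with two upright steel pins 8 mm in diameter at y = +-38 mm that rise 20 mm above the block (35 mm above the table). The die plate starts flat on the block. Origin: centre of its underside; z up.
- beaker_mid (a point): Unfired clay beaker, grey-brown, rim diameter 66 mm, 70 mm high, to be left alone. This point is on its axis half-way up (35 mm).
- bowl_mid (a point): Unfired clay bowl, grey-brown, rim diameter 84 mm, 45 mm high, to be left alone. This point is on its axis half-way up (22.5 mm).
Things that resemble listed ones, but are neither listed nor needed, are in the scene too. Leave any purple or turquoise look-alike of the part that bears core_mid alone.

How it is judged:
At the end, for the whole second after the job is handed in: Die flat on the tray floor, big collar flat on it round the grip (axes within 15 mm), small collar and core upright on the pan floor; heights within 5 mm, tilts under 0.09 rad; all released and at rest; beaker and bowl within 20 mm of their starts (x of die_grip in the frame of tray between -0.04 and 0.04 m and y of die_grip in the frame of tray between -0.055 and 0.055 m and z of die_grip in the frame of tray between 0.04 and 0.05 m and x of big_collar_mid in the frame of tray between -0.05 and 0.05 m and y of big_collar_mid in the frame of tray between -0.07 and 0.07 m and z of big_collar_mid in the frame of tray between 0.03 and 0.04 m and horizontal distance between big_collar_mid and die_grip below 0.015 m and horizontal distance between each of small_collar_mid, core_mid and pan below 0.07 m and z of small_collar_mid in the frame of pan between 0.022 and 0.032 m and z of core_mid in the frame of pan between 0.022 and 0.032 m and angle between each of die_grip, big_collar_mid, small_collar_mid, core_mid's own z axis and vertical below 0.09 rad and linear speed of each of die, big_collar, small_collar, core below 0.02 m/s and angular speed of each of die, big_collar, small_collar, core below 0.3 rad/s and distance of each of beaker_mid, bowl_mid from where it was at the start of the episode below 0.02 m); the robot touches nothing.
It fails at once if the die plate is tipped by more than 0.26 rad (15 degrees) (angle between die_grip's own z axis and vertical above 0.26 rad).
It fails at once if an unfired pot is shoved by more than 20 mm or tipped by more than 0.3 rad (distance of any of beaker_mid, bowl_mid from where it was at the start of the episode above 0.02 m or angle between any of beaker_mid, bowl_mid's own z axis and vertical above 0.3 rad).
It also fails if it takes over 125 s, if anything falls off the work surface, if the arm or the gripper's body presses on something with over 40 N, if the wrist force passes 120 N, or if a joint passes its speed limit or range.

## Working session

There is one attempt and no reset: what is moved stays moved. The work goes in short steps, each a Python script; the robot and the scene stay as the last script left them, time stands still between calls to the robot, and variables do not carry over. Pictures are saved under pics/ and viewed, about 12 in all and at most 16, crops included, and the job is handed in when it is done.

```bash
mkdir -p pics; ls
python3 - <<'E'
from station import bot
import cv2,numpy as np
print(bot.get_clock(),bot.grip_depth,bot.get_tcp_rot())
for c in("top","scene"):
    r=bot.read_camera(c); cv2.imwrite(f"pics/{c}0.png",cv2.resize(r["frame"][:,:,::-1],(800,600)))
    print(c,r["K"].tolist(),r["R"].round(4).tolist(),r["t"].round(4).tolist())
    for n in["die_grip","big_collar_mid","small_collar_mid","core_mid","tray","pan","stand","beaker_mid","bowl_mid"]:
        print(n,[(round(d["score"],2),(np.array(d["rect"])*[512,384,512,384]).round(1).tolist()) for d in bot.spot_in(n,c)[:4]])
E
```

```text
pics
0.0 0.0187 [-3.09446113e+00 -5.34014771e-01  2.58533861e-05]
top [[352.33835957497485, 0.0, 256.4896698028871], [0.0, 352.33835957497485, 190.47637327074924], [0.0, 0.0, 1.0]] [[-0.0058, -0.9995, 0.0325], [-0.9896, 0.001, -0.144], [0.1439, -0.033, -0.989]] [-0.0159, 0.5003, 0.7675]
die_grip [(0.71, [250.3, 142.5, 43.7, 31.7])]
big_collar_mid [(0.75, [370.2, 219.5, 34.5, 29.2]), (0.53, [109.1, 218.8, 37.4, 32.3])]
small_collar_mid [(0.52, [305.5, 211.2, 24.3, 20.6])]
core_mid [(0.56, [250.6, 220.6, 20.8, 23.2]), (0.48, [236.1, 247.3, 18.1, 19.9]), (0.47, [231.4, 188.9, 19.1, 19.4])]
tray [(0.67, [143.0, 140.2, 84.6, 60.5])]
pan [(0.75, [351.9, 141.7, 64.3, 70.2]), (0.65, [108.1, 218.0, 38.6, 30.3])]
stand [(0.74, [249.4, 143.5, 64.4, 48.9])]
beaker_mid [(0.86, [108.7, 219.1, 39.3, 27.7])]
bowl_mid [(0.61, [187.6, 211.9, 43.5, 34.3])]
scene [[361.8552360997171, 0.0, 257.01425286159184], [0.0, 361.8552360997171, 194.37516153544732], [0.0, 0.0, 1.0]] [[-0.3126, 0.9495, 0.0259], [0.5076, 0.19, -0.8404], [-0.8029, -0.2495, -0.5414]] [0.1508, -0.1903, 1.1971]
die_grip [(0.72, [236.3, 246.1, 58.9, 49.9])]
big_collar_mid [(0.76, [155.7, 177.9, 26.8, 25.4])]
small_collar_mid [(0.77, [209.8, 192.8, 18.8, 28.8])]
core_mid [(0.92, [283.1, 185.9, 18.3, 28.7]), (0.84, [257.9, 196.0, 21.3, 34.0]), (0.84, [271.2, 215.7, 18.0, 31.5])]
tray [(0.8, [369.3, 298.1, 114.3, 90.9])]
pan [(0.66, [120.1, 234.7, 90.8, 53.5])]
stand [(0.93, [234.2, 257.9, 78.0, 50.7])]
beaker_mid [(0.6, [407.1, 223.0, 39.8, 44.1])]
bowl_mid [(0.77, [323.3, 211.6, 37.0, 33.0])]
```

View pics/top0.png

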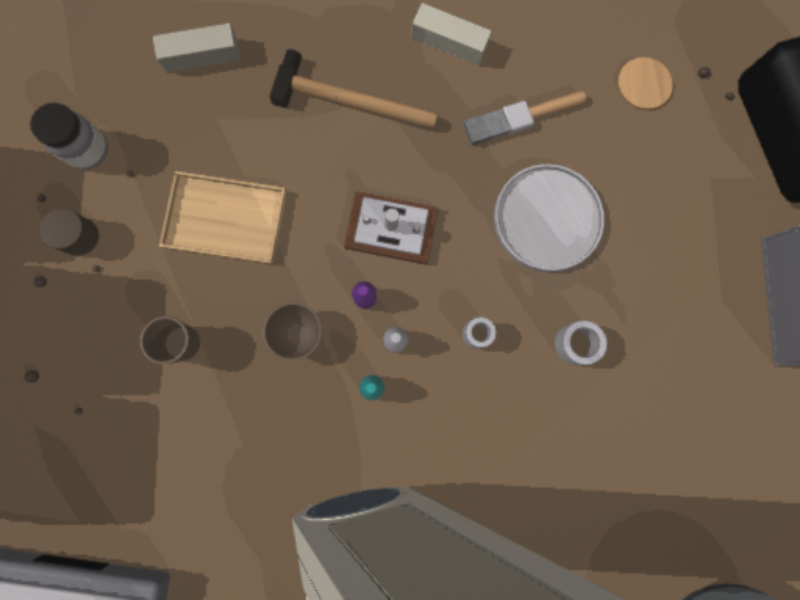

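View pics/scene0.png

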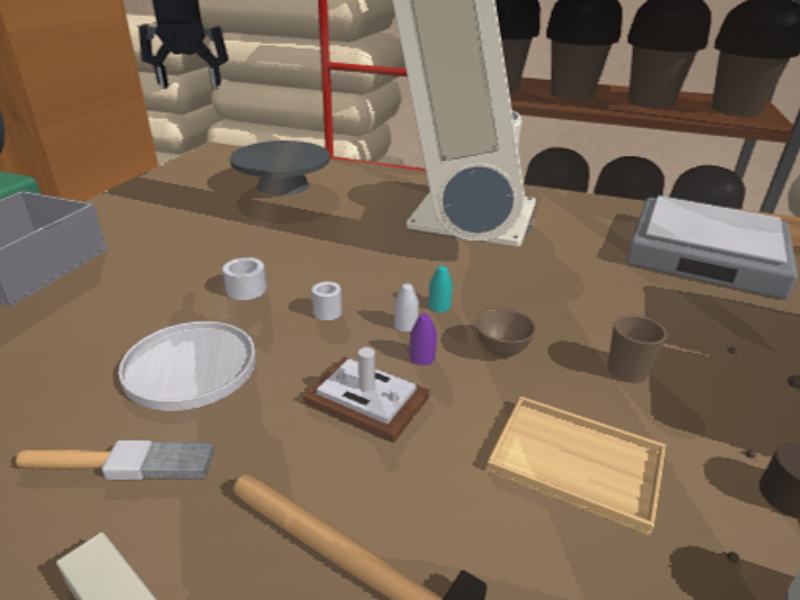

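```bash
cat > h.py <<'E'
from station import bot
import numpy as np,cv2
from scipy.optimize import least_squares
from scipy.spatial.transform import Rotation as Ro
S=np.array([512,384,512,384])
a=np.linspace(0,2*np.pi,60)
def circ(r,z): return np.c_[r*np.cos(a),r*np.sin(a),0*a+z]
MOD=dict(big=np.r_[circ(.032,0),circ(.032,.044)],small=np.r_[circ(.022,0),circ(.022,.044)],
 core=np.r_[circ(.018,0),circ(.018,.042),circ(.007,.07)],pan=np.r_[circ(.085,0),circ(.085,.016)],
 beaker=np.r_[circ(.033,.07),circ(.025,0)],bowl=np.r_[circ(.042,.045),circ(.02,0)])
def proj(c,X):
    p=(X@c["R"].T+c["t"])@c["K"].T; return p[:,:2]/p[:,2:]
def bbox(p): lo,hi=p.min(0),p.max(0); return np.r_[(lo+hi)/2,hi-lo]
def fit(c,mod,rect,x0=(.5,0),z0=0):
    f=lambda v:(bbox(proj(c,mod+np.r_[v,z0]))-rect)[:2]
    s=least_squares(f,x0); return s.x,(bbox(proj(c,mod+np.r_[s.x,z0]))-rect)[2:]
def unproj(c,uv,z):
    d=np.c_[uv,np.ones(len(uv))]@np.linalg.inv(c["K"]).T@c["R"]; o=-c["R"].T@c["t"]
    return o+d*((z-o[2])/d[:,2:])
def wrist():
    p=np.array(bot.get_eef_pos());R=Ro.from_rotvec(bot.get_tcp_rot()).as_matrix()
    c=bot.read_camera("wrist");T=np.array(c["T_tool_cam"])
    Rw=R@T[:3,:3];tw=R@T[:3,3]+p
    c["R"]=Rw.T;c["t"]=-Rw.T@tw;return c
def rectfit(c,mask,z):
    cs,_=cv2.findContours(mask.astype(np.uint8),0,1)
    k=max(cs,key=cv2.contourArea)[:,0,:].astype(float)
    w=unproj(c,k,z)[:,:2]; (cx,cy),(w1,h1),ang=cv2.minAreaRect((w*1000).astype(np.float32))
    yaw=np.radians(ang)+(np.pi/2 if w1>h1 else 0)  # direction of SHORT side (x axis)
    return np.array([cx,cy])/1000,sorted([w1,h1]),(yaw+np.pi/2)%np.pi-np.pi/2
def down(yaw): # tool z down, tool y axis (jaw) along world direction yaw
    y=np.r_[np.cos(yaw),np.sin(yaw),0];z=np.r_[0,0,-1.]
    return Ro.from_matrix(np.c_[np.cross(y,z),y,z]).as_rotvec()
E
python3 - <<'E'
from h import *
c={k:bot.read_camera(k) for k in("top","scene")}
R=dict(top=dict(big=[370.2,219.5,34.5,29.2],small=[305.5,211.2,24.3,20.6],core=[252.5,217.5,20,20],pan=[351.9,141.7,64.3,70.2],beaker=[108.7,219.1,39.3,27.7],bowl=[187.6,211.9,43.5,34.3]),
scene=dict(big=[155.7,177.9,26.8,25.4],small=[209.8,192.8,18.8,28.8],core=[257.9,196,21.3,34],pan=[120.1,234.7,90.8,53.5],beaker=[407.1,223,39.8,44.1],bowl=[323.3,211.6,37,33]))
for k in R["top"]: print(k,*[(fit(c[n],MOD[k],R[n][k])[0].round(4),fit(c[n],MOD[k],R[n][k])[1].round(1)) for n in R])
for n in c:
  for k,z in(("tray",.016),("stand",.015),("die_grip",.023)):
    t=bot.trace(k,n)
    if t:print(n,k,t[0]["score"],rectfit(c[n],t[0]["pixels"],z))
print("tcp yaw test",Ro.from_rotvec(bot.get_tcp_rot()).as_matrix().round(2).tolist())
c=wrist();print(np.array(c["T_tool_cam"]).round(3).tolist(),c["K"].round(1).tolist())
for th in (0,np.pi/2,-np.pi/2,np.pi): print(th,bot.ik([.5,0,.3],down(th)))
E
```

```text
big (array([ 0.4333, -0.2806]), array([-0.5, -0.4])) (array([ 0.4347, -0.2829]), array([1.7, 2.7]))
small (array([ 0.4532, -0.1306]), array([-2.2, -0. ])) (array([ 0.4513, -0.1279]), array([ 0.8, -3.1]))
core (array([ 0.4392, -0.0082]), array([-3.9, -3.1])) (array([ 0.4397, -0.0127]), array([-5.2, -2.2]))
pan (array([ 0.6245, -0.2511]), array([ 6.9, -0.7])) (array([ 0.6326, -0.2444]), array([-2.1,  5. ]))
beaker (array([0.4343, 0.3063]), array([-0.9,  3.3])) (array([0.4391, 0.3061]), array([-1.8, -0.3]))
bowl (array([0.4513, 0.1361]), array([-5.5,  3.4])) (array([0.4464, 0.1372]), array([ 2.3, -0.2]))
top tray 0.6 (array([0.62683484, 0.2503391 ]), [126.91239929199219, 176.5859375], np.float64(-0.14108122506305687))
top die_grip 0.97 (array([ 0.61283197, -0.00506283]), [74.91104888916016, 105.39325714111328], np.float64(-0.21057468265396562))
scene tray 0.72 (array([0.63371478, 0.25182245]), [138.6456756591797, 170.81768798828125], np.float64(-0.15377864450833645))
scene stand 0.67 (array([ 0.62111816, -0.00128033]), [101.1191635131836, 136.98171997070312], np.float64(-0.20887079218853266))
scene die_grip 0.76 (array([0.6007204 , 0.00149321]), [105.13471984863281, 111.45336151123047], np.float64(1.3759581298641548))
tcp yaw test [[0.94, 0.34, 0.0], [0.34, -0.94, -0.0], [0.0, 0.0, -1.0]]
[[-0.0, -0.945, -0.327, 0.084], [1.0, -0.001, 0.001, 0.001], [-0.002, -0.327, 0.945, -0.142], [0.0, 0.0, 0.0, 1.0]] [[338.6, 0.0, 249.8], [0.0, 338.6, 185.8], [0.0, 0.0, 1.0]]
0 [-0.167989    0.16087486  0.0667857   1.47670717  0.          1.40280732]
1.5707963267948966 [-0.167989    0.16087486  0.0667857   1.47670717  0.         -0.167989  ]
-1.5707963267948966 [-0.167989    0.16087486  0.0667857   1.47670717  0.          2.97360365]
3.141592653589793 [-0.167989    0.16087486  0.0667857   1.47670717  0.         -1.73878533]
```

```bash
cat >> h.py <<'E'
def goto(x,y,z,jaw,line=False,speed=.2):
    q=np.array(bot.get_q());best=None
    for k in(0,np.pi,-np.pi):
        s=bot.ik([x,y,z],down(jaw+k))
        if s is not None and (best is None or abs(np.array(s)-q).max()<best[0]): best=(abs(np.array(s)-q).max(),down(jaw+k))
    bot.reach([x,y,z],best[1])
def lin(x,y,z,speed=.15): bot.movel([x,y,z],max_speed=speed)
def F(): return np.array(bot.get_contact_force()).round(1).tolist()
E
python3 - <<'E'
from h import *
goto(.6135,-.004,.16,1.36)
print(bot.get_clock(),F())
c=wrist();t=bot.trace("die_grip","wrist")
for d in t: print(d["score"],rectfit(c,d["pixels"],.023))
s=bot.trace("stand","wrist")
for d in s: print("stand",d["score"],rectfit(c,d["pixels"],.015))
im=c["frame"][:,:,::-1].copy()
for z in (.023,.077):
    p=proj(c,np.array([[.6135,-.004,z]]))[0];print(p);cv2.drawMarker(im,tuple(int(v) for v in p),(0,0,255),0,8)
cv2.imwrite("pics/w1.png",cv2.resize(im,(800,600)))
E
```

```text
3.8417 [0.9, -0.1, 0.1]
0.86 (array([ 0.6121167 , -0.00529392]), [71.56515502929688, 101.40045166015625], np.float64(-0.21193063112297938))
stand 0.67 (array([ 0.61213837, -0.00559557]), [91.58795166015625, 129.91392517089844], np.float64(-0.19537402494206546))
[252.32798506 171.82096923]
[252.74403085 193.81108855]
```

View pics/w1.png

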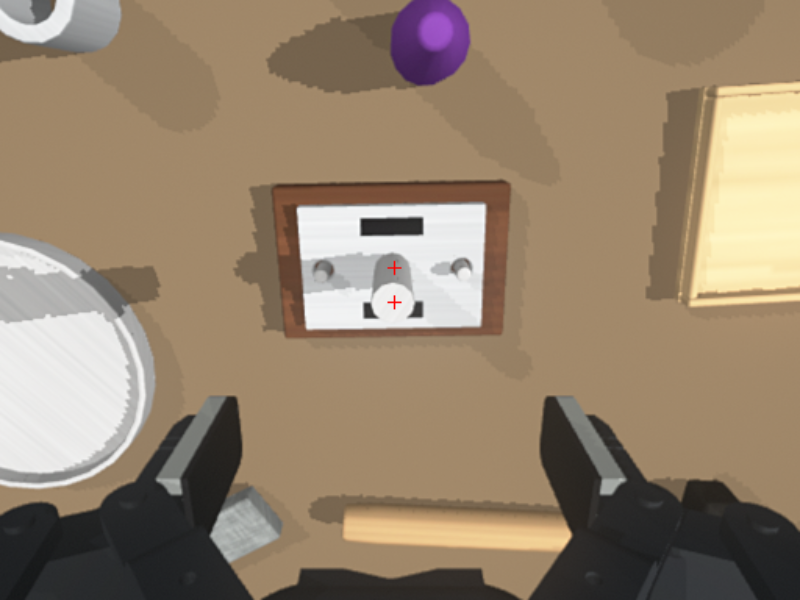

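Run:
```python
from h import *
x,y=.6127,-.005
goto(x,y,.13,1.362); lin(x,y,.042)
print(F(),bot.get_eef_pos()); bot.grab(); print("w",bot.get_gripper_width(),F(),np.round(bot.get_wrist_torque(),2),bot.get_clock())
lin(x,y,.046,.02); print(F(),np.round(bot.get_wrist_torque(),2))
lin(x,y,.058,.03); print(F(),np.round(bot.get_wrist_torque(),2),bot.get_clock())
```

```text
[-0.3, 0.5, 0.5] [ 0.61346651 -0.00508162  0.04322257]
w 0.01766180437160387 [-1.5, -0.6, 5.4] [ 0.14  0.16 -0.04] 5.6
[0.1, 0.2, -2.5] [ 0.03 -0.   -0.01]
[0.2, 0.6, -3.3] [0.03 0.02 0.02] 6.5
```

Run:
```python
from h import *
lin(.6127,-.005,.15); print(F(),bot.get_gripper_width())
goto(.628,.251,.15,1.425)
lin(.628,.251,.042); print(F(),bot.get_eef_pos())
f0=F()[2]
for z in np.arange(.039,.028,-.0015):
    lin(.628,.251,z,.02); f=F(); print(round(z,4),f,bot.get_eef_pos()[2].round(4))
    if f[2]-f0>3: break
bot.let_go(); lin(.628,.251,.16,.2); print(bot.get_clock())
c=wrist();cv2.imwrite("pics/w2.png",cv2.resize(c["frame"][:,:,::-1],(800,600)))
for n,z in(("tray",.016),("die_grip",.013)):
  for d in bot.trace(n,"wrist"): print(n,d["score"],rectfit(c,d["pixels"],z))
```

```text
[-0.5, 0.6, -2.7] 0.017606122087268847
[0.2, 0.6, -2.4] [0.62871646 0.25067657 0.04303034]
0.039 [-0.4, -0.5, -2.0] 0.0394
0.0375 [0.1, 0.3, -2.9] 0.0374
0.036 [-0.8, 0.5, -3.0] 0.0358
0.0345 [-0.8, -0.2, -1.8] 0.0344
0.033 [-0.1, 0.7, -2.2] 0.0329
0.0315 [-2.8, -1.5, 6.2] 0.0325
12.15
tray 0.66 (array([0.62666711, 0.2498165 ]), [120.26698303222656, 168.912841796875], np.float64(-0.151297244162655))
die_grip 0.72 (array([0.62754034, 0.24957494]), [71.20439147949219, 99.77565002441406], np.float64(-0.13203872789780124))
```

View pics/w2.png

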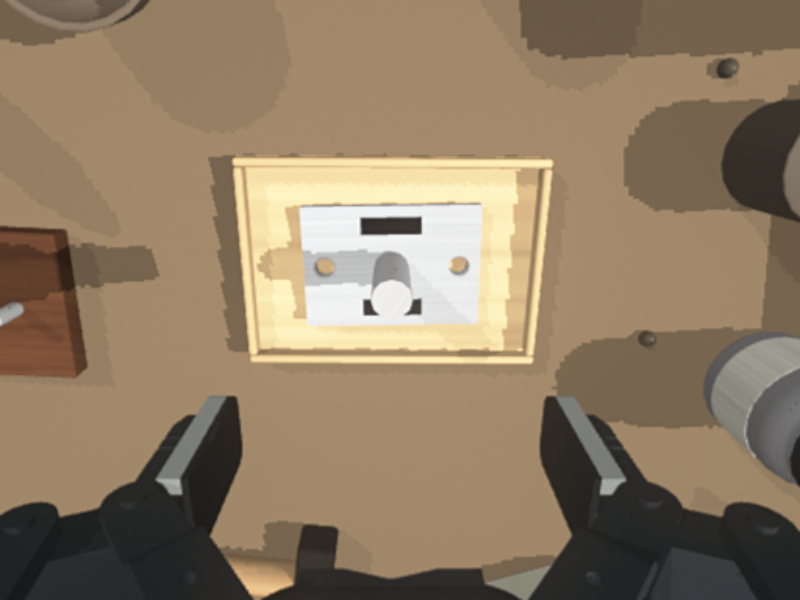

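Run:
```python
from h import *
goto(.434,-.281,.16,1.2)
c=wrist();im=c["frame"][:,:,::-1].copy()
t=bot.trace("big_collar_mid","wrist")
for d in t: print(d["score"],d["rect"]*S if 0 else (np.array(d["rect"])*S).round(1),fit(c,MOD["big"],np.array(d["rect"])*S,(.434,-.281)))
p=fit(c,MOD["big"],np.array(t[0]["rect"])*S,(.434,-.281))[0]
for q in proj(c,np.r_[circ(.032,0),circ(.032,.044),circ(.022,.044)]+np.r_[p,0]): cv2.circle(im,tuple(int(round(v)) for v in q),0,(0,0,255),-1)
cv2.imwrite("pics/w3.png",cv2.resize(im,(800,600)));print(bot.get_clock())
```

```text
0.93 [247.  172.3  81.5  85.5] (array([ 0.43263416, -0.28336768]), array([-1.63859291,  0.31793752]))
14.4417
```

View pics/w3.png

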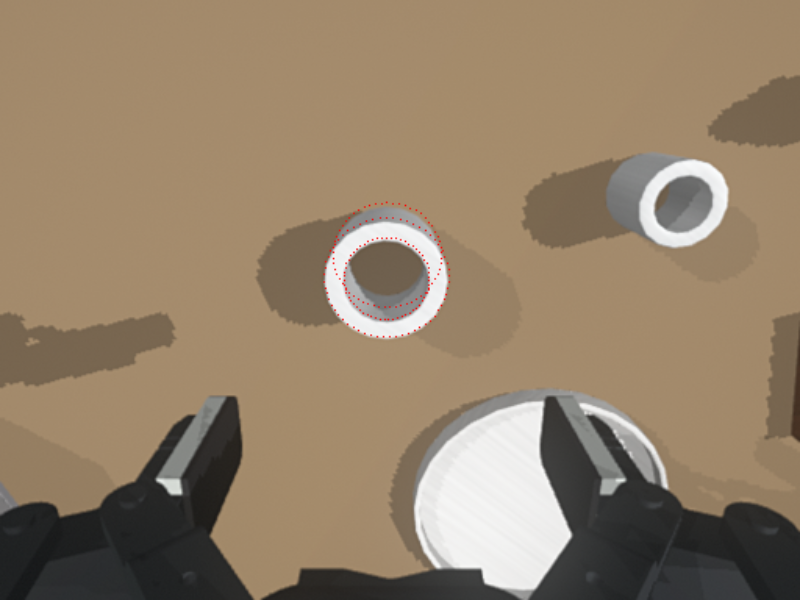

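Run:
```python
from h import *
x,y=.4326,-.2834
lin(x,y,.09);lin(x,y,.012,.1);z0=bot.get_eef_pos()[2];print(F(),z0)
bot.grab();print("w",bot.get_gripper_width(),F())
lin(x,y,.18,.2);print(F(),bot.get_gripper_width())
X,Y=.6278,.25
goto(X,Y,.18,1.425)
lin(X,Y,.09);print(bot.get_gripper_width(),bot.get_eef_pos())
lin(X,Y,z0+.019,.08);f0=F()[2];print(F())
for z in np.arange(z0+.016,z0+.007,-.0015):
    lin(X,Y,z,.02); f=F(); print(round(z,4),f,bot.get_eef_pos()[2].round(4))
    if f[2]-f0>3: break
print("expect",z0+.013)
bot.let_go(); lin(X,Y,.17,.2); print(bot.get_clock())
c=wrist();cv2.imwrite("pics/w4.png",cv2.resize(c["frame"][:,:,::-1],(800,600)))
for d in bot.trace("big_collar_mid","wrist"): print(d["score"],fit(c,MOD["big"],np.array(d["rect"])*S,(X,Y),.013))
```

```text
[-0.4, -0.2, -0.4] 0.012590511601354909
w 0.06311469383130647 [-2.7, 1.9, 11.3]
[0.1, 0.1, -2.7] 0.06289310356256286
0.06302754815617087 [0.62837618 0.249806   0.09094713]
[-0.8, 0.9, -2.8]
0.0286 [0.3, -0.1, -2.1] 0.0287
0.0271 [-1.4, 0.1, -1.3] 0.027
0.0256 [-1.5, -0.4, 5.8] 0.0264
expect 0.025590511601354907
23.05
0.78 (array([0.62795294, 0.24915628]), array([1.1782491, 5.2781491]))
```

View pics/w4.png

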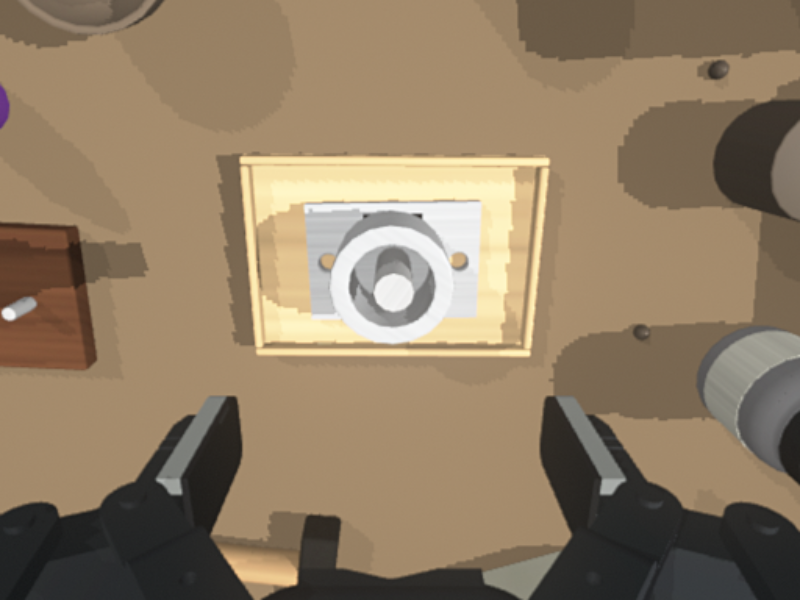

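```bash
cat >> h.py <<'E'
def pickplace(x,y,jaw,X,Y,J,ztcp,zfloor,wexp):
    goto(x,y,.13,jaw);lin(x,y,.1);lin(x,y,ztcp,.1);z0=bot.get_eef_pos()[2];print(F(),z0)
    bot.grab();w=bot.get_gripper_width();print("w",w,F())
    lin(x,y,.16,.2);w=bot.get_gripper_width();print(F(),w)
    if abs(w-wexp)>.005: print("BAD GRASP");return
    goto(X,Y,.16,J);lin(X,Y,.07)
    lin(X,Y,z0+zfloor+.006,.08);f0=F()[2];print(F())
    for z in np.arange(z0+zfloor+.003,z0+zfloor-.005,-.0015):
        lin(X,Y,z,.02);f=F();print(round(z,4),f,bot.get_eef_pos()[2].round(4))
        if f[2]-f0>3: break
    print("expect",z0+zfloor);bot.let_go();lin(X,Y,.17,.2);print(bot.get_clock())
E
python3 - <<'E'
from h import *
goto(.627,-.249,.2,1.193)
c=wrist()
for d in bot.spot_in("pan","wrist"): print("pan",d["score"],fit(c,MOD["pan"],np.array(d["rect"])*S,(.627,-.249)))
goto(.4525,-.1295,.16,1.4)
c=wrist();t=bot.trace("small_collar_mid","wrist");im=c["frame"][:,:,::-1].copy()
for d in t: print(d["score"],(np.array(d["rect"])*S).round(1),fit(c,MOD["small"],np.array(d["rect"])*S,(.4525,-.13)))
core=bot.trace("core_mid","wrist")
for d in core: print("core",d["score"],(np.array(d["rect"])*S).round(1),fit(c,MOD["core"],np.array(d["rect"])*S,(.44,0)),c["frame"][d["pixels"]].mean(0).round())
cv2.imwrite("pics/w5.png",cv2.resize(im,(800,600)));print(bot.get_clock())
E
```

```text
pan 0.86 (array([ 0.63265008, -0.24965623]), array([3.99125152, 0.05275401]))
0.83 [246.2 168.   55.4  63.7] (array([ 0.44890316, -0.13340391]), array([-0.4043405 , -0.28999755]))
core 0.77 [440.5  32.9  78.5  55.5] (array([0.37128886, 0.02416704]), array([7.83976384, 1.40358343])) [ 48. 125. 119.]
core 0.72 [451.1 202.6  77.2  57.8] (array([0.50939105, 0.03535654]), array([-1.58715994,  0.60360385])) [ 96.  57. 114.]
26.0833
```

View pics/w5.png

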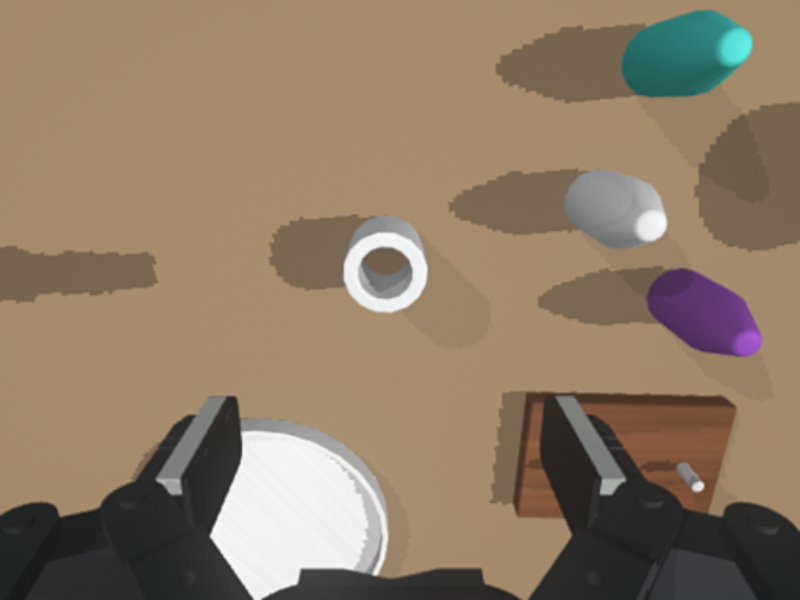

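Run:
```python
from h import *
pickplace(.4489,-.1334,1.4,.6592,-.2616,1.193,.011,.005,.0425)
goto(.4395,-.009,.18,1.5)
c=wrist();im=c["frame"][:,:,::-1].copy()
for d in bot.trace("core_mid","wrist"): print("core",d["score"],(np.array(d["rect"])*S).round(1),fit(c,MOD["core"],np.array(d["rect"])*S,(.44,0)),c["frame"][d["pixels"]].mean(0).round())
cv2.imwrite("pics/w6.png",cv2.resize(im,(800,600)))
```

```text
[0.6, -0.5, -0.3] 0.011535127860489311
w 0.04319224933661847 [-2.2, 1.2, 7.9]
[0.4, 0.2, -0.7] 0.04267066058911399
[0.5, 0.2, -0.0]
0.0195 [-0.0, 0.2, -0.9] 0.0197
0.018 [0.4, -0.5, -0.8] 0.018
0.0165 [0.6, 0.9, 2.1] 0.0168
0.015 [-3.7, 1.6, 12.6] 0.0168
expect 0.016535127860489312
34.0417
core 0.95 [305.2 232.2  43.7  56.9] (array([0.50818787, 0.03758396]), array([-0.55970135,  1.12172552])) [129.  77. 152.]
core 0.93 [251.7 165.5  37.8  48.5] (array([ 0.4396492 , -0.00914929]), array([3.9265381 , 1.55597151])) [205. 206. 206.]
core 0.79 [285.8  85.1  47.8  49.7] (array([0.37109873, 0.02346613]), array([-0.71519561, -2.44705788])) [ 69. 178. 171.]
core 0.19 [489.6 308.2  43.8  40.5] (array([0.60771625, 0.22626248]), array([26.61084732, 25.56589375])) [171. 170. 168.]
core 0.17 [461.4 288.2 101.3  73.9] (array([0.5812225 , 0.19430581]), array([-34.92018871,  -9.70476139])) [233. 215. 172.]
```

View pics/w6.png

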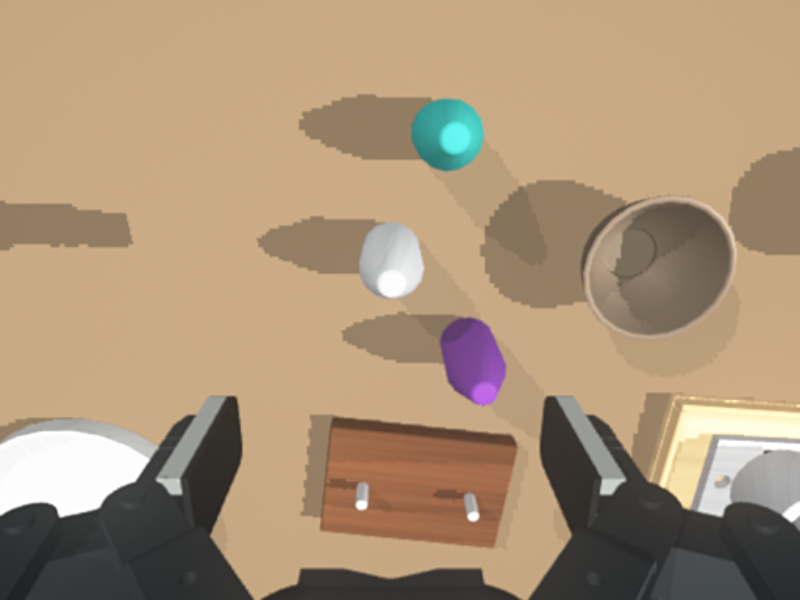

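Run:
```python
from h import *
pickplace(.4396,-.0095,1.571,.5978,-.2374,1.193,.011,.005,.0345)
goto(.6285,-.2495,.24,1.193)
c=wrist();im=c["frame"][:,:,::-1].copy()
for k,n in(("small","small_collar_mid"),("core","core_mid")):
  for d in bot.spot_in(n,"wrist"): print(n,d["score"],fit(c,MOD[k],np.array(d["rect"])*S,(.62,-.25),.005))
cv2.imwrite("pics/w7.png",cv2.resize(im,(800,600)))
bot.move_j([-1.382,.259,.021,1.334,0,1.418])
for n in("top","scene"):
  r=bot.read_camera(n);cv2.imwrite(f"pics/{n}1.png",cv2.resize(r["frame"][:,:,::-1],(800,600)))
  for m in("beaker","bowl"):print(m,[fit(r,MOD[m],np.array(d["rect"])*S)[0] for d in bot.spot_in(m+"_mid",n)[:1]])
print(bot.get_clock())
```

```text
[-0.7, -0.2, -0.3] 0.011511403101196721
w 0.03467868773377861 [-1.6, 1.0, 6.4]
[0.0, 0.9, -1.7] 0.03457206866985239
[0.3, 0.0, -1.2]
0.0195 [-0.1, -0.7, -1.1] 0.0197
0.018 [0.7, -0.4, -0.7] 0.018
0.0165 [0.5, 0.2, -0.3] 0.0166
0.015 [-3.7, 1.7, 12.4] 0.0165
expect 0.016511403101196722
43.625
small_collar_mid 0.84 (array([ 0.66019701, -0.26488318]), array([ 1.06552185, -3.76588852]))
core_mid 0.76 (array([ 0.59791955, -0.23683441]), array([2.84556231, 2.23451284]))
beaker [array([0.43523211, 0.31128085])]
bowl [array([0.45056354, 0.13666637])]
beaker [array([0.43720593, 0.30917117])]
bowl [array([0.45369896, 0.13765559])]
46.3667
```

View pics/w7.png

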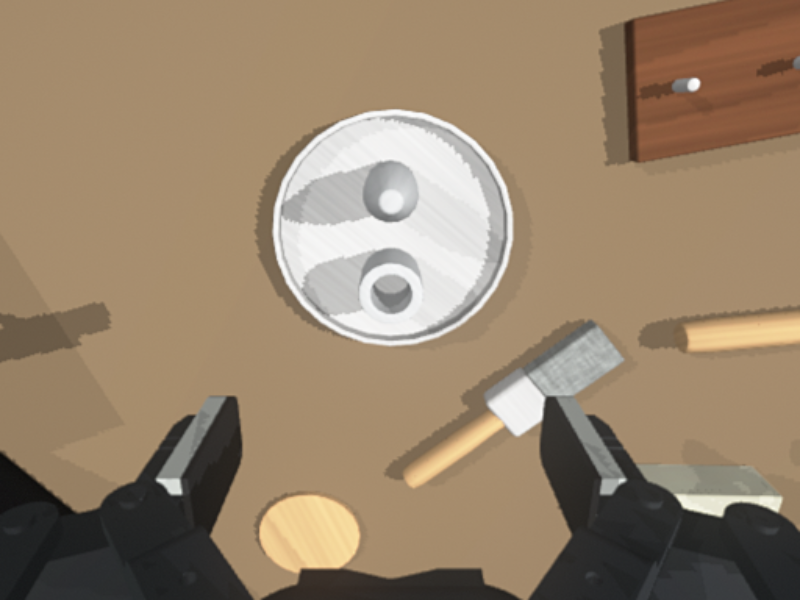

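View pics/scene1.png

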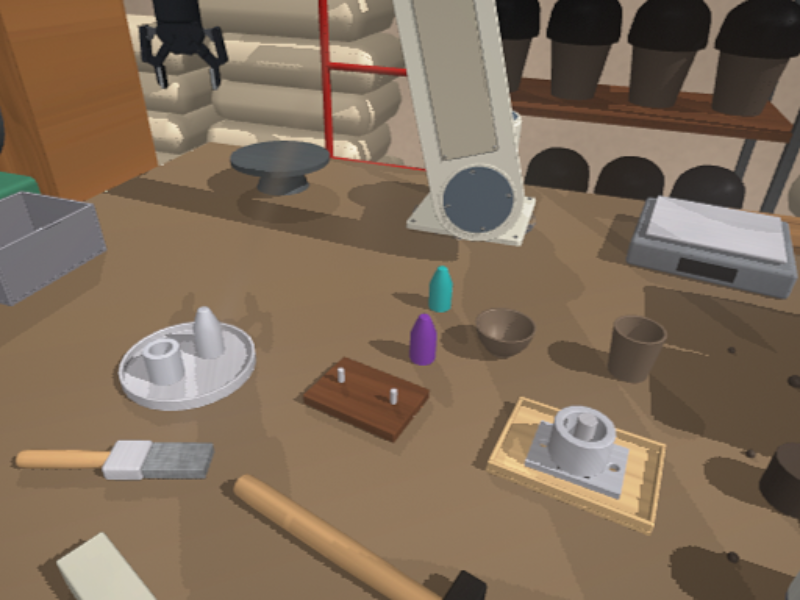

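Both pictures show the goal. The core and small collar stand upright in the pan, at about (390,190) and (390,288) in the wrist view. The collar sits round the grip on the flat plate at (583,440) in the scene view. The pots are unmoved.

```bash
python3 -c "
from station import bot
bot.sleep(.3);print(bot.get_contact_force());bot.sign_off()"
```

```text
[0.18547925 0.67051306 0.23427321]
the job is handed in; nothing more can be done
```

Both kits are made up and the job is handed in at about 47 s of the 125 s allowed; handing in returns no verdict.

- **Tray kit:** I lifted the die plate straight up off its pins and laid it flat in the tray, with its centre about 1 mm from the tray's. The big collar sits flat on it round the grip, with the axes about 1 mm apart as measured by the wrist camera.
- **Pan kit:** The small collar and the aluminium core stand upright side by side on the pan floor, each about 33 mm from the pan's centre. I left the purple and turquoise look-alikes alone.
- **Placing checks:** All four parts touched down within about 1 mm of the height expected, and the last pictures show them upright and released. The arm is back at its start pose with about zero contact force.
- **Pots:** The beaker and bowl look unmoved in the before and after scene pictures. The network boxes put them 1 to 7 mm from their first readings, which is about the detector's own scatter, and I never went near them.
- **Disagreement:** The three camera estimates of the pan's centre differed by up to 8 mm in x and 7 mm in y. I used a value in between, and the last wrist picture shows both parts well clear of the pan's wall.

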